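# Release a lacquer test slide and present it label up

## Task

Release the lacquer test slide that stands frosted end down in the bench clamp: turn the clamp's red knob clockwise until it clicks past its detent, leave it there, and draw the slide up out of the clamp by its clear end, disturbing nothing else on the bench. Finish still holding it by the clear end, steady and level in the air about 12 cm above the white reading tile, label face up and the frosted end over the middle of the tile, carried by the gripper alone. The label face is the one that has the corner notch at its lower right when you look straight at it with the frosted end down.

Things in the scene. Friction and masses are not known exactly. Their poses are not given: they have to be found in the camera images.
- slide: Glass plate 120 x 45 x 6 mm, 80 g, on end in the clamp, top edge 155 mm above the table. Lower 40 mm frosted white on both faces, rest clear greenish, red patch 30 x 40 mm mid-plate. Frosted corner notch 10 wide x 12 mm high. Origin: plate centre; z to the clear end (up at start), y along the width, x out of the label face; notch at -z, +y. Long edges (45 mm apart) are free above the jaws.
- slide_label (a point): Middle of the frosted end on the label face of the slide, 40 mm from the slide's centre towards the frosted end.
- clamp: Fixed clamp, any yaw: dark wood base 80 (x) x 185 (y) x 20 mm, origin at its underside's centre. Jaws 22 mm wide, tops 60 mm above the table, at x 0, y -55 mm, hold the slide's lowest 25 mm, slide and clamp axes parallel; its foot rests on a ledge 35 mm up. Knob at x 0, y +55 mm. Knob turned, the +x jaw backs off 2 to 3 mm: the slide stands loose, leaning slightly, and lifts straight up.
- knob (a joint): Knob angle in rad about the upright axis: 0 clamped, growing clockwise seen from above, stop at 1.5. A spring detent resists with at most 0.2 N m up to a crest at 0.75, then carries the knob on to its stop at 1.5, where it stays when let go. Past 1.1 it has clicked over.
- knob_grip (a point): On the knob's upright axis at the height to grip, 57 mm above the table. The knob is a red bar grip 44 mm long and 14 mm wide, 32 to 64 mm above the table, that stands on a red disc 46 mm across and a round grey base; at angle 0 the bar lies along the clamp's x axis and it turns with the joint.
- reading_tile: Round white ceramic tile, 110 mm across and 8 mm thick, fixed to the table; origin at the centre of its underside.
- caddy_stack: Bystander: stack of four turned pale wood caddy rings in one piece, 96 mm across, 128 mm high; origin at the centre of its underside.
- turned_box: Bystander: dark turned lidded box, 80 mm across, 54 mm high; origin at the centre of its underside.
- lacquer_jar: Bystander: amber jar with black cap, 64 mm across, 85 mm high; origin at the centre of its underside.
- bowl: Bystander: pale wooden bowl, 110 mm across, 45 mm high; origin at the centre of its underside.
- brush_pot: Bystander: brass pot with brushes, 76 mm across, pot 90 mm high, brushes to 170 mm; origin at the centre of its underside.
- gouge: Bystander: turning gouge lying on the table, 240 mm long, handle 24 mm thick; origin under the ferrule, x along the blade.
- sanding_block: Bystander: cork block 100 x 60 x 30 mm; origin at the centre of its underside.
Mind the look-alikes: they are no part of the job. What is shaped like the clamp but green or orange is not meant.

How it is judged:
On the way, in this order (a step that is already met when the one before it is completed fails the run):
1. the knob is turned clockwise past its click (over 1.1 rad) (value of joint knob above 1.1 rad), for 0.2 s.
2. the slide is lifted clear of the clamp jaws (z of slide in the frame of clamp above 0.13 m and contact force between slide and the fingers above 0.5 N), for 0.1 s.
At the end, for the whole second after the job is handed in: Knob past its click (over 1.1 rad); slide held still by its clear half (TCP on the clear side of its centre), clear of clamp and tile, label up within 0.35 rad; middle of the frosted end within 35 mm of the tile centre from above and 70 to 200 mm above the table (value of joint knob above 1.1 rad and angle between slide's own x axis and vertical below 0.35 rad and horizontal distance between slide_label and reading_tile below 0.035 m and height (world z) of slide_label between 0.07 and 0.2 m and z of the grasp point in the frame of slide above 0 m and contact force between slide and the fingers above 1 N and contact force between slide and clamp below 0.05 N and contact force between slide and reading_tile below 0.05 N and linear speed of slide below 0.03 m/s); the arm keeps its last pose, push and grip.
It fails at once if one of the other things on the bench is knocked out of its place (over 3 cm) (distance of any of caddy_stack, turned_box, lacquer_jar, bowl, brush_pot, gouge, sanding_block from where it was at the start of the episode above 0.03 m).
It also fails if it takes over 53 s, if anything falls off the work surface, if the arm or the gripper's body presses on something with over 40 N, if the wrist force passes 120 N, or if a joint passes its speed limit or range.

## Robot

A 6-joint arm with a two-finger parallel gripper is mounted at the origin on the work surface. World frame = base frame: x ahead of the robot, y to its left, z up, the work surface at z = 0. Lengths are in m, angles in rad, forces in N, time in s.
With the tool pointing down it reaches from about 0.25 to 0.725 m from the base axis. Payload 4 kg.
Tool frame: the origin (TCP) lies between the finger pads, 19 mm behind the fingertips; this is the grasp point; z points along the fingers, x is the direction in which the jaws open and shut, and the axes are right-handed (so a half turn about z gives the same grasp; the last joint's range is limited). The gripper opens to 85 mm and grips with 20 to 120 N. Pads are 22 mm wide; open, the fingers measure 114 mm over their backs; the gripper's body (76 mm by 85 mm) begins 54 mm behind the grasp point. The pads swing forward as they close: fully open they stand 13 mm farther back than shut.
Start: joints at [1.23, 0.241, 0.005, 1.335, 0, 1.571], TCP at [0.167, 0.471, 0.25] pointing down, gripper open.
Joint ranges: [-2.72, 2.72], [-1.05, 1.87], [-1.09, 1.28], [-1.99, 2.15], [-1.42, 1.44], [-3.14, 3.14]. Speed limits (rad/s): [2.79, 2.79, 3.14, 3.14, 3.14, 3.14].

## Interface

Orientations are given as a unit quaternion [x, y, z, w].
In Python, from workcell import bot gives the robot as it stands.
- The arm moves only by the tool play_rows, never from a script. Its argument "motion" is a list of rows, each an object with "fingers": the closure, from -1 (fully open) to 1 (shut), so that 0 is half open; "translation": the shift along the tool's x, y, z in cm, a list of three; "roll": the turn about the tool's z in degrees. A call has 1 to 20 rows; each row is the pose to reach, as a shift and turn from the pose commanded when the call began, along the tool's axes at that moment; what a row does not reach only later rows make up. A row lasts 1/12 s, in which the tool goes at most 41.7 mm and 7.16 degrees, less where a joint would pass 70% of its speed; a pose out of reach is approached as far as the arm can. A call with a gripper value outside its range is refused whole. The fingers move at their own pace and stop on an object; the grip force is fixed at half the most. Time passes only in rows, so rows that repeat a pose let the fingers close. It gives the time, the measured TCP pose, the force and the opening at its end, in the units of the state.
- bot.get_obs(): the state, without advancing time (a new reading comes with each control period).
- bot.camera(name): name is "scene" or "side" or "wrist"; returns a dict with "pixels" (420x560x3 uint8, red, green, blue), "intrinsics" (3x3 intrinsics, pixels), "world_to_cam" (4x4, takes a point from world to camera coordinates). Camera axes: x right, y down, z forward; pixel columns grow to the right and rows downward; lengths in m; the calibration is good to about 2 mm. A picture is of the moment at which its call begins. There is no depth.
- bot.job_done(): hands the job in, once; it reports no verdict.
The state is a dict: "clock": time; "joint_pos": joint angles; "joint_vel": joint speeds; "tau": joint torques, N m; "eef_pos": TCP position; "tool_rot": TCP orientation; "ft_force": force on the tool from outside, world axes, zero at the start; "ft_torque": the same for the moment, N m; "grip_width": finger opening in m.
Only numpy, scipy, OpenCV 4.12 (cv2) and the standard library are available. Lean on these libraries where they do the work, as an engineer would, in place of code of your own. Each camera call takes 0.05 s, during which the arm holds its last target. There are 200 camera calls.

## Working session

There is one attempt and no reset: what is moved stays moved. The work goes in short steps, Python scripts to look and compute and a tool call to move; the robot and the scene stay as the last step left them, time stands still between calls to the robot, and variables do not carry over. Pictures are saved under pics/ and viewed, about 8 in all and at most 12, crops included, and the job is handed in when it is done.

Besides the shell and the picture viewer there is one more tool, called after ">>>" as a command line: name --argument value ..., lists and objects as JSON in quotes. play_rows: Moves the arm, as the interface text tells. Its arguments: {"type":"object","properties":{"motion":{"type":"array","items":{"type":"object","properties":{"fingers":{"type":"number"},"translation":{"type":"array","items":{"type":"number"}},"roll":{"type":"number"}}}}},"required":["motion"]}

```bash
mkdir -p pics; ls
cat > h.py <<'E'
from workcell import bot
import numpy as np, cv2
from scipy.spatial.transform import Rotation as R
def snap(n,tag):
    c=bot.camera(n); cv2.imwrite(f'pics/{tag}.png',c['pixels'][:,:,::-1]); np.savez(f'pics/{tag}.npz',K=c['intrinsics'],T=c['world_to_cam'],px=c['pixels']); return c
def load(tag): return np.load(f'pics/{tag}.npz')
def ray(d,u,v):
    K,T=d['K'],d['T']; Rm=T[:3,:3]; o=-Rm.T@T[:3,3]
    r=Rm.T@np.linalg.solve(K,[u,v,1]); return o,r/np.linalg.norm(r)
def atz(d,u,v,z): o,r=ray(d,u,v); return o+r*(z-o[2])/r[2]
def tri(*obs):
    A=np.zeros((3,3));b=np.zeros(3)
    for d,u,v in obs:
        o,r=ray(d,u,v);P=np.eye(3)-np.outer(r,r);A+=P;b+=P@o
    x=np.linalg.solve(A,b); return x,[float(np.linalg.norm((np.eye(3)-np.outer(r,r))@(x-o))) for o,r in [ray(*q) for q in obs]]
def proj(d,p):
    p=np.asarray(p);q=d['K']@(d['T'][:3,:3]@p+d['T'][:3,3]);return q[:2]/q[2]
E
python3 - <<'E'
from h import *
for n in('scene','side','wrist'):
    c=snap(n,n+'0'); o,_=ray(load(n+'0'),280,210); print(n,o.round(3))
a=[cv2.imread(f'pics/{n}0.png') for n in('scene','side')]
print(bot.get_obs())
E
```

```text
pics
scene [1.31  0.147 1.341]
side [ 0.463 -0.864  0.634]
wrist [0.09  0.5   0.373]
{'clock': 0.15, 'joint_pos': array([1.23001423e+00, 2.41238707e-01, 4.05896110e-03, 1.33516501e+00,
       1.88132831e-06, 1.57076578e+00]), 'joint_vel': array([ 4.61901580e-04, -2.04905941e-03,  3.53318163e-03, -5.96625404e-04,
        1.31711327e-03, -5.05242133e-07]), 'tau': array([ 2.17730917e-04, -3.72636008e+01,  2.52638197e+01,  1.23952300e-02,
       -2.16182775e-05, -4.10317167e-07]), 'eef_pos': array([0.16697003, 0.47084758, 0.24932767]), 'tool_rot': array([ 8.16760287e-01,  5.76976633e-01, -6.32902647e-04,  4.45915081e-04]), 'ft_force': array([0.41463206, 1.04911706, 0.47741766]), 'ft_torque': array([ 0.05026654, -0.02163809,  0.0296436 ]), 'grip_width': 0.08517256495158507}
```

View pics/scene0.png

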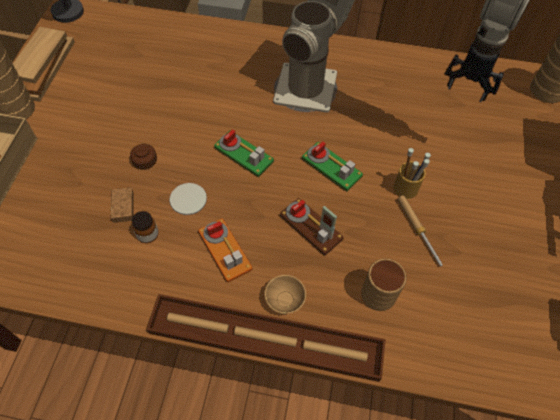

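View pics/side0.png

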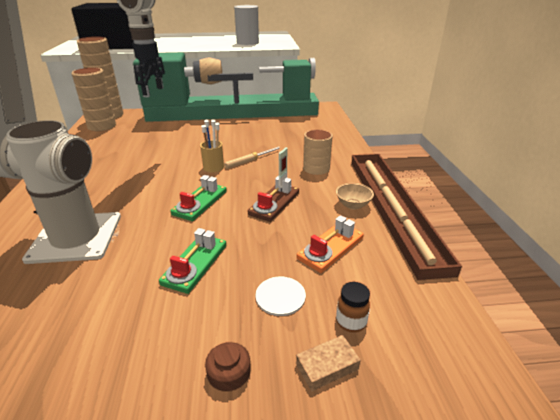

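Four clamp-like things in the scene view: green (244,155), green (332,165), orange (225,250) and dark wood (311,222). Only the dark-wood one holds a slide and has a brown base, so it fits; in the side view it is at (274,200). The tile is at scene (188,199), side (281,296). I'll confirm in an enlarged crop.

Run:
```python
from h import *
a=cv2.imread('pics/scene0.png')[185:260,270:355]; b=cv2.imread('pics/side0.png')[140:225,240:310]
a=cv2.resize(a,(420,371),interpolation=3); b=cv2.resize(b,(370,449),interpolation=3)
o=np.zeros((450,795,3),np.uint8); o[:371,:420]=a; o[:449,422:792]=b; cv2.imwrite('pics/crop1.png',o)
s,d=load('scene0'),load('side0')
print('tile',tri((s,188,199),(d,281,296)),atz(s,188,199,.008),atz(d,281,296,.008))
print('knobtop',tri((s,298,209),(d,265,203)))
for n,p in dict(box=(143,156),jar=(145,227),bowl=(285,296),pot=(408,185),caddy=(382,290),block=(122,204),org=(225,250),g1=(244,155),g2=(332,165)).items(): print(n,atz(s,*p,.03).round(3))
```

```text
tile (array([ 5.24597403e-01, -2.65102654e-01, -1.30311393e-04]), [0.00021272308443836798, 0.0002127230844384197]) [ 0.52914373 -0.26252859  0.008     ] [ 0.5239682  -0.27294232  0.008     ]
knobtop (array([0.51256245, 0.06748748, 0.03351395]), [0.000656320888103221, 0.0006563208881031891])
box [ 0.419 -0.437  0.03 ]
jar [ 0.658 -0.349  0.03 ]
bowl [0.783 0.081 0.03 ]
pot [0.359 0.376 0.03 ]
caddy [0.713 0.332 0.03 ]
block [ 0.598 -0.44   0.03 ]
org [ 0.683 -0.108  0.03 ]
g1 [ 0.351 -0.131  0.03 ]
g2 [0.333 0.142 0.03 ]
```

View pics/crop1.png

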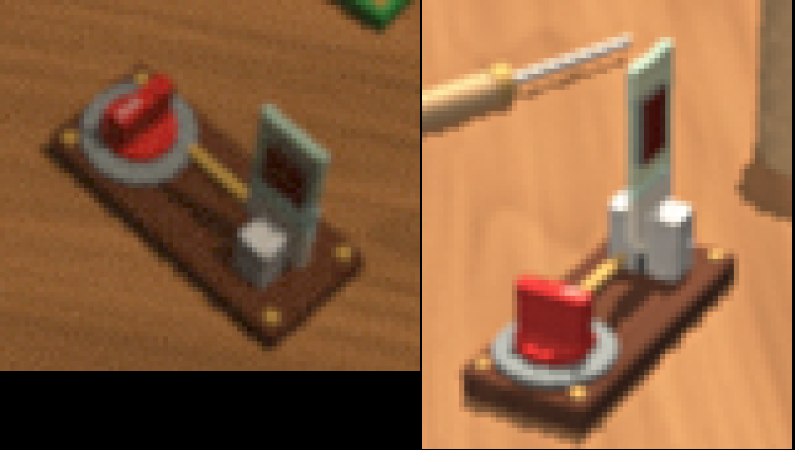

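The crop confirms it: dark wood base, red knob bar at crop (140,110), clear slide with red patch at (285,170). Next I compute the clamp's pose from base corners in both views.

Run:
```python
from h import *
s,d=load('scene0'),load('side0')
f=lambda u,v:(u/4.941+270,v/4.941+185)
g=lambda u,v:((u-422)/5.286+240,v/5.286+140)
C=np.array([atz(s,*f(*p),.02) for p in[(140,66),(48,145),(270,347),(362,263)]]);print(C[:,:2].round(4))
print('c',C.mean(0).round(4)); yv=(C[0]+C[1]-C[2]-C[3]);print('len',np.linalg.norm(yv)/2,'ang y',np.degrees(np.arctan2(yv[1],yv[0])))
D=np.array([atz(d,*g(*p),.02) for p in[(465,370),(580,408),(735,255)]]);print('side',D.round(4))
# slide top corners
print('slidetop A',tri((s,*f(265,105)),(d,*g(629,65))),' B',tri((s,*f(328,152)),(d,*g(673,40))))
print('knob top ends',tri((s,*f(163,80)),(d,*g(590,290))),tri((s,*f(110,128)),(d,*g(520,280))))
o=bot.get_obs();print(R.from_quat(o['tool_rot']).as_matrix().round(3))
T=load('wrist0')['T'];print(load('wrist0')['K'],(T[:3,:3]@R.from_quat(o['tool_rot']).as_matrix()).round(3),T[:3,:3]@o['eef_pos']+T[:3,3])
```

```text
[[0.4669 0.0613]
 [0.5325 0.0179]
 [0.6371 0.1663]
 [0.5731 0.21  ]]
c [0.5524 0.1139 0.02  ]
len 0.18218674907997467 ang y -125.35203118914632
side [[0.4633 0.0558 0.02  ]
 [0.5227 0.0131 0.02  ]
 [0.6272 0.1618 0.02  ]]
slidetop A (array([0.56323948, 0.14040796, 0.15648047]), [0.001299084517272726, 0.0012990845172727986])  B (array([0.58884394, 0.17634403, 0.15586646]), [0.0021942402287815858, 0.002194240228781621])
knob top ends (array([0.52073613, 0.07382145, 0.06662488]), [0.015706559033190116, 0.01570655903319036]) (array([0.51302805, 0.06036083, 0.05836539]), [0.021294244224869058, 0.02129424422486914])
[[ 0.334  0.943 -0.001]
 [ 0.943 -0.334 -0.001]
 [-0.002 -0.    -1.   ]]
[[301.173104     0.         277.42539905]
 [  0.         301.173104   206.99276374]
 [  0.           0.           1.        ]] [[ 1.     0.    -0.   ]
 [-0.     0.947 -0.32 ]
 [ 0.     0.32   0.947]] [-0.00102944  0.03864986  0.14332156]
```

>>> play_rows --motion '[{"translation": [-6,11,0],"roll": 4,"fingers": -1},{"translation": [-26.5,46.6,4],"roll": 16,"fingers": 0},{"translation": [-26.5,46.6,4],"roll": 16,"fingers": 0},{"translation": [-26.5,46.6,4],"roll": 16,"fingers": 0},{"translation": [-26.5,46.6,4],"roll": 16,"fingers": 0},{"translation": [-26.5,46.6,4],"roll": 16,"fingers": 0},{"translation": [-26.5,46.6,4],"roll": 16,"fingers": 0},{"translation": [-26.5,46.6,4],"roll": 16,"fingers": 0},{"translation": [-26.5,46.6,4],"roll": 16,"fingers": 0},{"translation": [-26.5,46.6,4],"roll": 16,"fingers": 0},{"translation": [-26.5,46.6,4],"roll": 16,"fingers": 0},{"translation": [-26.5,46.6,4],"roll": 16,"fingers": 0},{"translation": [-26.5,46.6,4],"roll": 16,"fingers": 0},{"translation": [-26.5,46.6,4],"roll": 16,"fingers": 0},{"translation": [-26.5,46.6,4],"roll": 16,"fingers": 0},{"translation": [-26.5,46.6,4],"roll": 16,"fingers": 0},{"translation": [-26.5,46.6,4],"roll": 16,"fingers": 0},{"translation": [-26.5,46.6,4],"roll": 16,"fingers": 0}]'

```text
clock: 1.65
eef_pos: [0.517, 0.0669, 0.2102]
tool_rot: [0.889, 0.459, -0.0, -0.0]
ft_force: [-0.3, 0.2, 0.3]
grip_width: 0.0426
```

Run:
```python
from h import *
snap('wrist','w1');o=bot.get_obs();print(o['eef_pos'],o['joint_pos'],R.from_quat(o['tool_rot']).as_matrix().round(3),o['clock'])
```

```text
[0.51710163 0.06694363 0.21031463] [ 1.28673176e-01  3.02862093e-01 -1.58181366e-02  1.25188542e+00
  1.28341850e-04  7.46500272e-01] [[ 0.579  0.815  0.   ]
 [ 0.815 -0.579  0.   ]
 [ 0.     0.    -1.   ]] 1.7
```

View pics/w1.png

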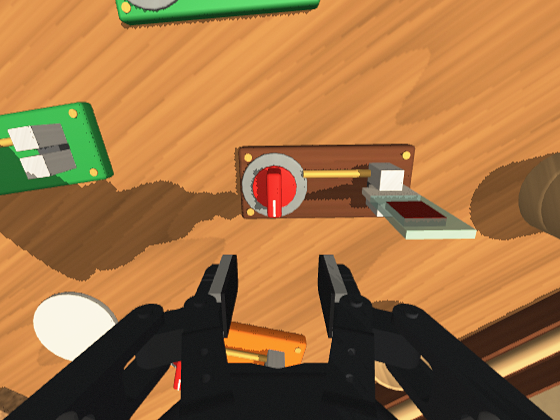

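Run:
```python
from h import *
w=load('w1'); cv2.imwrite('pics/crop2.png',cv2.resize(cv2.imread('pics/w1.png')[135:245,230:485],(765,330),interpolation=cv2.INTER_CUBIC))
for p,z in[((238,147),.02),((415,146),.02),((414,217),.02),((242,219),.02)]: print(atz(w,*p,z).round(4))
print('axes pred knob top',proj(w,[.518,.066,.064]),'slide top mid',proj(w,[.579,.157,.155]))
print('slide top corners', atz(w,406,238,.155),atz(w,475,236,.155))
```

```text
[0.4598 0.0592 0.02  ]
[0.5645 0.2083 0.02  ]
[0.6341 0.1715 0.02  ]
[0.5251 0.0141 0.02  ]
axes pred knob top [276.06305732 200.03123797] slide top mid [444.33119018 237.35591252]
slide top corners [0.56499368 0.13651455 0.155     ] [0.58963602 0.17361336 0.155     ]
```

View pics/crop2.png

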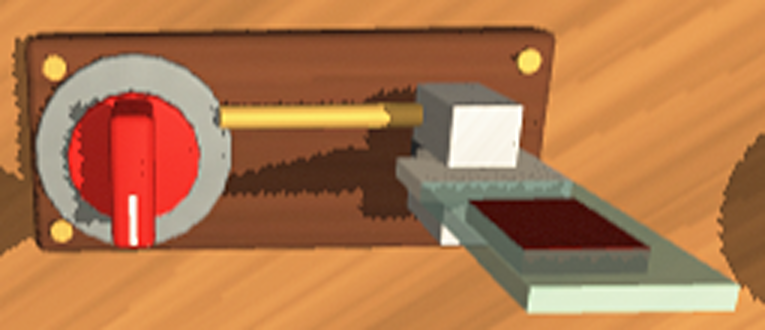

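>>> play_rows --motion '[{"translation": [0,-0.1,4],"roll": 0,"fingers": 0},{"translation": [0,-0.1,8],"roll": 0,"fingers": 0},{"translation": [0,-0.1,12],"roll": 0,"fingers": 0},{"translation": [0,-0.1,14],"roll": 0,"fingers": 0},{"translation": [0,-0.1,15.3],"roll": 0,"fingers": 0},{"translation": [0,-0.1,15.3],"roll": 0,"fingers": 0},{"translation": [0,-0.1,15.3],"roll": 0,"fingers": 1},{"translation": [0,-0.1,15.3],"roll": 0,"fingers": 1},{"translation": [0,-0.1,15.3],"roll": 0,"fingers": 1},{"translation": [0,-0.1,15.3],"roll": 0,"fingers": 1},{"translation": [0,-0.1,15.3],"roll": 0,"fingers": 1},{"translation": [0,-0.1,15.3],"roll": 0,"fingers": 1}]'

```text
clock: 2.7
eef_pos: [0.5154, 0.0641, 0.0586]
tool_rot: [0.889, 0.457, -0.002, 0.002]
ft_force: [-5.7, -6.6, 4.2]
grip_width: 0.0132
```

>>> play_rows --motion '[{"translation": [0,0,0],"roll": 7,"fingers": 1},{"translation": [0,0,0],"roll": 14,"fingers": 1},{"translation": [0,0,0],"roll": 21,"fingers": 1},{"translation": [0,0,0],"roll": 28,"fingers": 1},{"translation": [0,0,0],"roll": 35,"fingers": 1},{"translation": [0,0,0],"roll": 42,"fingers": 1},{"translation": [0,0,0],"roll": 49,"fingers": 1},{"translation": [0,0,0],"roll": 56,"fingers": 1},{"translation": [0,0,0],"roll": 63,"fingers": 1},{"translation": [0,0,0],"roll": 70,"fingers": 1},{"translation": [0,0,0],"roll": 77,"fingers": 1},{"translation": [0,0,0],"roll": 84,"fingers": 1},{"translation": [0,0,0],"roll": 85,"fingers": 1},{"translation": [0,0,0],"roll": 85,"fingers": 1},{"translation": [0,0,0],"roll": 85,"fingers": 1}]'

```text
clock: 3.95
eef_pos: [0.5128, 0.0635, 0.0585]
tool_rot: [0.965, -0.264, -0.002, 0.004]
ft_force: [-11.6, -7.3, 10.6]
grip_width: 0.013
```

>>> play_rows --motion '[{"translation": [0,0,0],"roll": 0,"fingers": 0},{"translation": [0,0,0],"roll": 0,"fingers": 0},{"translation": [0,0,0],"roll": 0,"fingers": 0},{"translation": [0,0,0],"roll": 0,"fingers": 0},{"translation": [0,0,-3],"roll": 0,"fingers": 0},{"translation": [0,0,-7],"roll": 0,"fingers": 0},{"translation": [0,0,-11],"roll": 0,"fingers": 0},{"translation": [0,0,-15],"roll": 0,"fingers": 0},{"translation": [0,0,-17],"roll": -15,"fingers": 0},{"translation": [0,0,-17],"roll": -85,"fingers": -1},{"translation": [0,0,-17],"roll": -85,"fingers": -1},{"translation": [0,0,-17],"roll": -85,"fingers": -1},{"translation": [0,0,-17],"roll": -85,"fingers": -1},{"translation": [0,0,-17],"roll": -85,"fingers": -1},{"translation": [0,0,-17],"roll": -85,"fingers": -1},{"translation": [0,0,-17],"roll": -85,"fingers": -1},{"translation": [0,0,-17],"roll": -85,"fingers": -1},{"translation": [0,0,-17],"roll": -85,"fingers": -1},{"translation": [0,0,-17],"roll": -85,"fingers": -1},{"translation": [0,0,-17],"roll": -85,"fingers": -1}]'

```text
clock: 5.62
eef_pos: [0.5173, 0.0666, 0.2274]
tool_rot: [0.888, 0.46, 0.001, 0.0]
ft_force: [-0.5, 0.2, 0.8]
grip_width: 0.0854
```

Run:
```python
from h import *
snap('wrist','w2');snap('scene','s2');snap('side','d2');o=bot.get_obs();print(o['eef_pos'],o['ft_force'],R.from_quat(o['tool_rot']).as_matrix().round(3),o['clock'])
A=cv2.resize(cv2.imread('pics/w2.png')[140:250,230:485],(765,330),interpolation=2)
B=cv2.resize(cv2.imread('pics/s2.png')[195:255,285:350],(290,268),interpolation=2); D=cv2.resize(cv2.imread('pics/d2.png')[140:225,240:310],(221,268),interpolation=2)
im=np.zeros((600,765,3),np.uint8);im[:330]=A;im[332:600,:290]=B;im[332:600,300:521]=D;cv2.imwrite('pics/crop3.png',im)
```

```text
[0.51723687 0.06656344 0.22728049] [-0.03992875  0.45187002  0.14367838] [[ 0.583  0.813  0.001]
 [ 0.813 -0.583  0.   ]
 [ 0.001  0.001 -1.   ]] 5.7667
```

View pics/crop3.png

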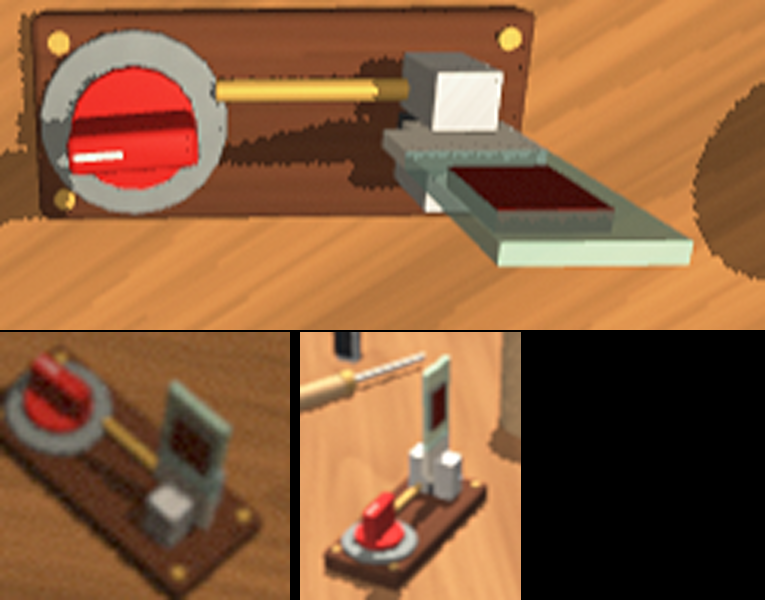

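Run:
```python
from h import *
w,s,d=load('w2'),load('s2'),load('d2')
p,e=tri((w,428.3,224.3),(s,330,211.8),(d,283.4,150.3));print('top',p.round(4),e)
p2,e2=tri((w,428.3,224.3),(s,330,211.8));print('top ws',p2.round(4),atz(w,428.3,224.3,.154).round(4))
L,Rr=atz(w,395.7,224.8,.154),atz(w,460,224.3,.154);print('width',np.linalg.norm(L-Rr),np.degrees(np.arctan2(*(Rr-L)[1::-1])))
y=np.array([-.58,-.815,0]);x=np.array([-.815,.58,0])
c=atz(w,428.3,224.3,.154);c[2]=0
for sg in(1,-1):
  for z in(.035,.047,.06,.155):
    q=c+sg*.0225*y+x*.003+np.array([0,0,z]); a=proj(w,q);b=proj(s,q);e=proj(d,q-x*.006)
    print(sg,z,'wcrop',((a-[230,140])*3).round(),'scrop',((b-[285,195])*4.46+[0,332]).round(),'dcrop',((e-[240,140])*3.157+[300,332]).round())
k=cv2.resize(cv2.imread('pics/w2.png')[175:225,345:445],(800,400),interpolation=cv2.INTER_CUBIC);cv2.imwrite('pics/crop4.png',k)
```

```text
top [0.5766 0.1578 0.1543] [0.0014729671218034876, 0.0012181728776571269, 0.0005426775063696839]
top ws [0.5767 0.1577 0.1535] [0.5764 0.1564 0.154 ]
width 0.04526540732624003 55.29072961943398
1 0.035 wcrop [376. 120.] scrop [156. 477.] dcrop [428. 488.]
1 0.047 wcrop [384. 129.] scrop [157. 468.] dcrop [428. 477.]
1 0.06 wcrop [394. 138.] scrop [159. 458.] dcrop [428. 465.]
1 0.155 wcrop [502. 242.] scrop [173. 378.] dcrop [428. 375.]
-1 0.035 wcrop [501. 121.] scrop [207. 523.] dcrop [451. 468.]
-1 0.047 wcrop [514. 129.] scrop [209. 514.] dcrop [451. 457.]
-1 0.06 wcrop [529. 139.] scrop [211. 504.] dcrop [451. 445.]
-1 0.155 wcrop [696. 243.] scrop [228. 426.] dcrop [452. 357.]
```

View pics/crop4.png

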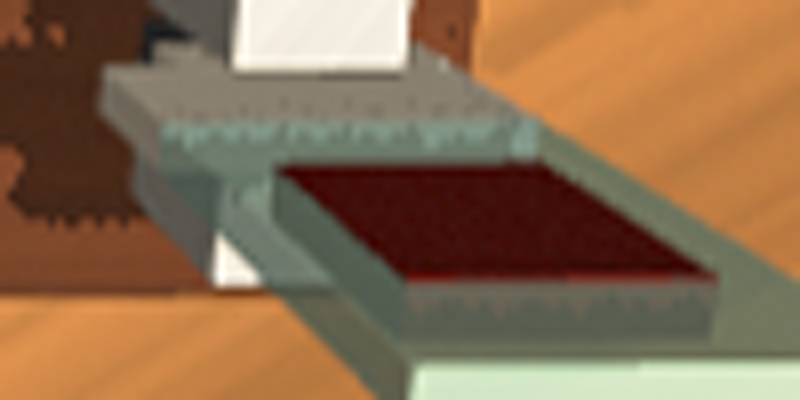

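>>> play_rows --motion '[{"translation": [4,-0.2,0],"roll": 0,"fingers": -1},{"translation": [8,-0.4,0],"roll": 0,"fingers": -1},{"translation": [10.8,-0.4,0],"roll": 0,"fingers": -1},{"translation": [10.8,-0.4,0],"roll": 0,"fingers": -1},{"translation": [10.8,-0.4,3],"roll": 0,"fingers": -1},{"translation": [10.8,-0.4,6],"roll": 0,"fingers": -1},{"translation": [10.8,-0.4,7.5],"roll": 0,"fingers": -1},{"translation": [10.8,-0.4,7.5],"roll": 0,"fingers": -1},{"translation": [10.8,-0.4,7.5],"roll": 0,"fingers": 1},{"translation": [10.8,-0.4,7.5],"roll": 0,"fingers": 1},{"translation": [10.8,-0.4,7.5],"roll": 0,"fingers": 1},{"translation": [10.8,-0.4,7.5],"roll": 0,"fingers": 1},{"translation": [10.8,-0.4,7.5],"roll": 0,"fingers": 1},{"translation": [10.8,-0.4,7.5],"roll": 0,"fingers": 1}]'

```text
clock: 6.93
eef_pos: [0.5777, 0.1566, 0.1545]
tool_rot: [0.889, 0.457, 0.002, 0.001]
ft_force: [-1.2, -1.1, 6.7]
grip_width: 0.043
```

>>> play_rows --motion '[{"translation": [0,0,-1],"roll": 0,"fingers": 1},{"translation": [0,0,-2],"roll": 0,"fingers": 1},{"translation": [0,0,-2],"roll": 0,"fingers": 1},{"translation": [0,0.6,-2],"roll": 0,"fingers": 1},{"translation": [0,1.2,-2],"roll": 0,"fingers": 1},{"translation": [0,1.9,-1.9],"roll": 0,"fingers": 1},{"translation": [0,2.8,-1.7],"roll": 0,"fingers": 1},{"translation": [0,3.8,-1.4],"roll": 0,"fingers": 1},{"translation": [0,4.7,-1.05],"roll": 0,"fingers": 1},{"translation": [0,5.5,-0.7],"roll": 0,"fingers": 1},{"translation": [0,5.5,-0.7],"roll": 0,"fingers": 1}]'

```text
clock: 7.85
eef_pos: [0.6228, 0.1229, 0.158]
tool_rot: [0.89, 0.457, 0.0, 0.0]
ft_force: [-1.6, 1.7, 4.6]
grip_width: 0.0429
```

Run:
```python
from h import *
snap('wrist','w3');snap('scene','s3');snap('side','d3');o=bot.get_obs();print(o['eef_pos'],o['ft_force'],o['clock'],o['grip_width'])
A=cv2.resize(cv2.imread('pics/w3.png')[100:320,150:420],(398,324));
B=cv2.resize(cv2.imread('pics/s3.png')[165:265,280:390],(396,360),interpolation=2); D=cv2.resize(cv2.imread('pics/d3.png')[110:220,230:330],(396,436),interpolation=2)
im=np.zeros((440,800,3),np.uint8);im[:360,:396]=B;im[:436,400:796]=D;cv2.imwrite('pics/crop5.png',im)
```

```text
[0.62150497 0.12400345 0.15894527] [-2.21059663  0.75930941  3.50565053] 8.0 0.0430169209566238
```

View pics/crop5.png

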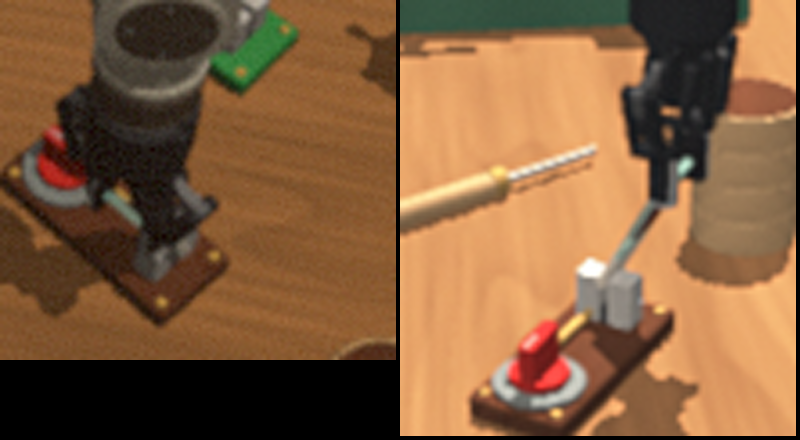

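>>> play_rows --motion '[{"translation": [0,0,-2],"roll": 0,"fingers": 1},{"translation": [0,0,-5],"roll": 0,"fingers": 1},{"translation": [0,0,-7],"roll": 0,"fingers": 1},{"translation": [0,0,-7],"roll": 0,"fingers": 1},{"translation": [-3,1,-7],"roll": -7,"fingers": 1},{"translation": [-6,2,-7],"roll": -14,"fingers": 1},{"translation": [-9,3,-7],"roll": -21,"fingers": 1},{"translation": [-12,4,-7],"roll": -28,"fingers": 1},{"translation": [-15,5,-7],"roll": -35,"fingers": 1},{"translation": [-18,6,-7],"roll": -42,"fingers": 1},{"translation": [-21,7,-7],"roll": -49,"fingers": 1},{"translation": [-24,8,-7],"roll": -56,"fingers": 1},{"translation": [-27,9,-7],"roll": -63,"fingers": 1},{"translation": [-29,10,-7],"roll": -70,"fingers": 1},{"translation": [-31,10.6,-7],"roll": -77,"fingers": 1},{"translation": [-31,10.6,-7],"roll": -84,"fingers": 1},{"translation": [-31,10.6,-7],"roll": -91,"fingers": 1},{"translation": [-31,10.6,-7],"roll": -98,"fingers": 1},{"translation": [-31,10.6,-7],"roll": -105,"fingers": 1},{"translation": [-31,10.6,-7],"roll": -112,"fingers": 1}]'

```text
clock: 9.67
eef_pos: [0.5269, -0.1897, 0.2277]
tool_rot: [0.115, 0.993, -0.001, -0.001]
ft_force: [-0.9, -0.1, -0.8]
grip_width: 0.0431
```

>>> play_rows --motion '[{"translation": [0,0,0],"roll": -7,"fingers": 1},{"translation": [0,0,0],"roll": -13,"fingers": 1},{"translation": [0,0,0],"roll": -13,"fingers": 1},{"translation": [0,0,0],"roll": -13,"fingers": 1}]'

```text
clock: 10.0
eef_pos: [0.527, -0.1894, 0.2281]
tool_rot: [0.006, 1.0, -0.0, -0.001]
ft_force: [0.2, -0.0, -1.4]
grip_width: 0.0428
```

Run:
```python
from h import *
snap('wrist','w4');snap('scene','s4');snap('side','d4');o=bot.get_obs();print(o['eef_pos'],o['joint_pos'],o['tool_rot'],o['ft_force'],o['clock'],o['grip_width'])
A=cv2.resize(cv2.imread('pics/w4.png'),(400,300))
B=cv2.resize(cv2.imread('pics/s4.png')[120:250,100:270],(396,303),interpolation=2); D=cv2.resize(cv2.imread('pics/d4.png')[100:340,160:400],(396,396),interpolation=2)
im=np.zeros((600,800,3),np.uint8);im[:303,:396]=B;im[:396,400:796]=D;im[300:600,:400]=A;cv2.imwrite('pics/crop6.png',im)
```

```text
[ 0.52719051 -0.1893303   0.22860378] [-3.44598793e-01  3.69931179e-01  1.28466554e-01  1.32973119e+00
 -3.67822421e-04 -1.90470210e+00] [ 5.34644947e-03  9.99985671e-01 -1.06957613e-04 -2.49562038e-04] [ 0.55268132 -0.22427515 -1.27458079] 10.15 0.04284059626722689
```

View pics/crop6.png

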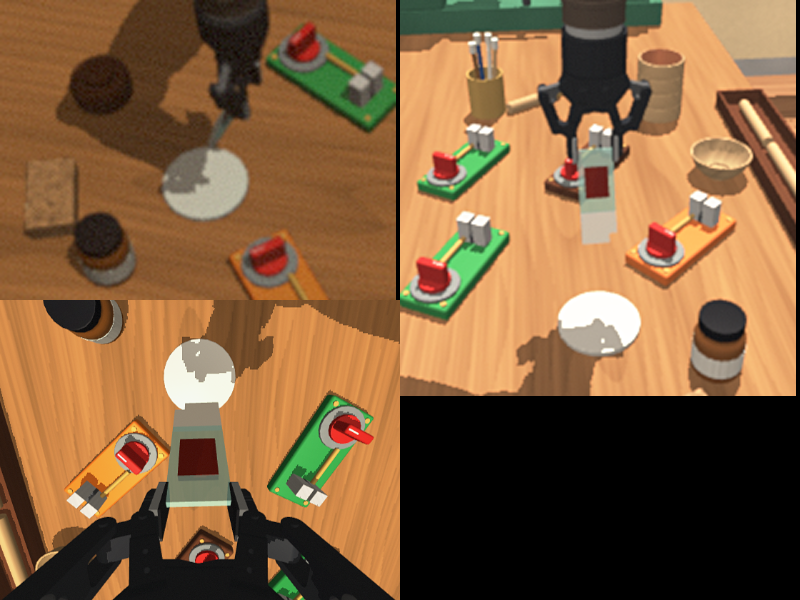

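>>> play_rows --motion '[{"translation": [0,0,4],"roll": 0,"fingers": 1},{"translation": [0,0,8],"roll": 0,"fingers": 1},{"translation": [0,0,10.5],"roll": 0,"fingers": 1},{"translation": [0,0,11.5],"roll": 0,"fingers": 1},{"translation": [0,0,12.2],"roll": 0,"fingers": 1},{"translation": [0,0,12.9],"roll": 0,"fingers": 1},{"translation": [0,0,13.6],"roll": 0,"fingers": 1},{"translation": [0,0,14.3],"roll": 0,"fingers": 1},{"translation": [0,0,15],"roll": 0,"fingers": 1}]'

```text
clock: 10.9
eef_pos: [0.5326, -0.1849, 0.0868]
tool_rot: [0.003, 1.0, 0.003, 0.007]
ft_force: [-4.6, 22.4, 36.5]
grip_width: 0.043
```

>>> play_rows --motion '[{"translation": [0,0.5,-0.3],"roll": 0,"fingers": 1},{"translation": [0,1,-0.1],"roll": 0,"fingers": 1},{"translation": [0,1.5,0.3],"roll": 0,"fingers": 1},{"translation": [0,2,0.9],"roll": 0,"fingers": 1},{"translation": [0,2.5,1.5],"roll": 0,"fingers": 1},{"translation": [0,2.9,2.1],"roll": 0,"fingers": 1}]'

```text
clock: 11.4
eef_pos: [0.53, -0.1617, 0.0603]
tool_rot: [0.005, 1.0, -0.002, 0.003]
ft_force: [1.0, -2.6, 5.8]
grip_width: 0.043
```

Run:
```python
from h import *
snap('wrist','w5');snap('scene','s5');snap('side','d5');o=bot.get_obs();print(o['eef_pos'],o['tool_rot'],o['ft_force'],o['clock'],o['grip_width'])
A=cv2.resize(cv2.imread('pics/w5.png'),(400,300))
B=cv2.resize(cv2.imread('pics/s5.png')[120:250,100:270],(396,303),interpolation=2); D=cv2.resize(cv2.imread('pics/d5.png')[140:340,180:380],(396,396),interpolation=2)
im=np.zeros((600,800,3),np.uint8);im[:303,:396]=B;im[:396,400:796]=D;im[300:600,:400]=A;cv2.imwrite('pics/crop7.png',im)
```

```text
[ 0.52984543 -0.16133346  0.05990838] [ 0.00475571  0.99998442 -0.00169233  0.00238145] [-0.07750033 -0.37216171  6.17988738] 11.55 0.04309542043958534
```

View pics/crop7.png

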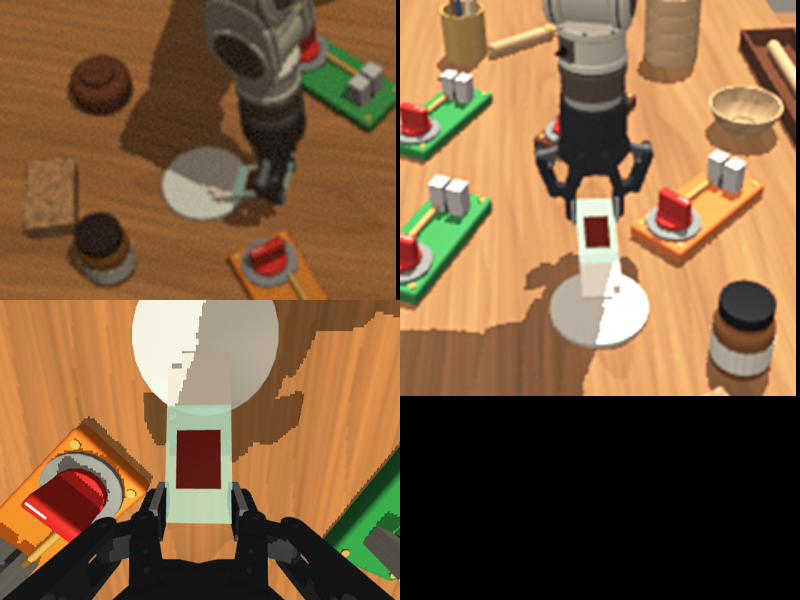

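>>> play_rows --motion '[{"translation": [0,0.3,0.7],"roll": 0,"fingers": 1},{"translation": [0,0.5,1.3],"roll": 0,"fingers": 1},{"translation": [0,0.7,1.9],"roll": 0,"fingers": 1},{"translation": [0,0.8,2.5],"roll": 0,"fingers": 1},{"translation": [0,0.8,3.0],"roll": 0,"fingers": 1},{"translation": [0,0.8,3.3],"roll": 0,"fingers": 1},{"translation": [0,0.8,3.4],"roll": 0,"fingers": 1}]'

```text
clock: 12.13
eef_pos: [0.5291, -0.1517, 0.025]
tool_rot: [0.004, 1.0, 0.0, 0.001]
ft_force: [0.5, 3.2, 5.9]
grip_width: 0.0435
```

>>> play_rows --motion '[{"translation": [0,0,-1],"roll": 0,"fingers": 1},{"translation": [0,0,-3],"roll": 0,"fingers": 1},{"translation": [0,0,-6],"roll": 0,"fingers": 1},{"translation": [0,0,-9],"roll": 0,"fingers": 1},{"translation": [0,0,-11],"roll": 0,"fingers": 1},{"translation": [0,0,-11],"roll": 0,"fingers": 1},{"translation": [0,0,-11],"roll": 0,"fingers": 1}]'

```text
clock: 12.72
eef_pos: [0.5284, -0.1529, 0.1358]
tool_rot: [0.005, 1.0, -0.0, 0.001]
ft_force: [-0.5, 0.7, -0.5]
grip_width: 0.0431
```

Run:
```python
from h import *
snap('wrist','w6');snap('scene','s6');snap('side','d6');o=bot.get_obs();print(o['eef_pos'],o['tool_rot'],o['ft_force'],o['clock'],o['grip_width'])
A=cv2.resize(cv2.imread('pics/w6.png')[0:310,150:430],(271,300))
B=cv2.resize(cv2.imread('pics/s6.png')[130:230,140:260],(396,330),interpolation=2); D=cv2.resize(cv2.imread('pics/d6.png')[170:320,230:330],(400,600),interpolation=2)
im=np.zeros((600,800,3),np.uint8);im[:330,:396]=B;im[:600,400:800]=D
A=cv2.resize(cv2.imread('pics/w6.png')[0:310,100:460],(314,270));im[330:600,:314]=A;cv2.imwrite('pics/crop8.png',im)
```

```text
[ 0.52635011 -0.15208968  0.13259776] [ 4.83938384e-03  9.99986930e-01  4.24014321e-04 -1.59360485e-03] [-0.42055122  0.25008779 -0.75465686] 12.8667 0.04279118335644045
```

View pics/crop8.png

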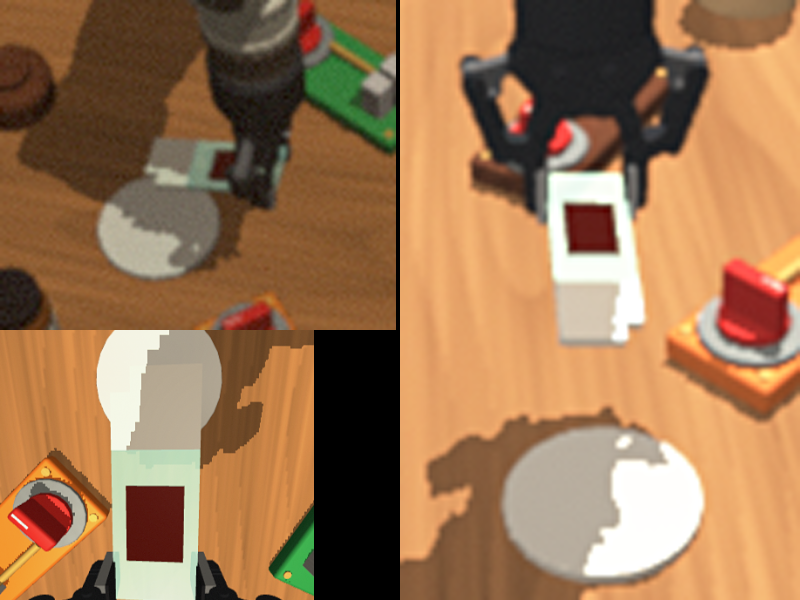

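Run:
```python
from h import *
s,d,w=load('s6'),load('d6'),load('w6')
W=lambda u,v:(u/.8722+100,v-330 if 0 else (v-330)/.871)
for n,a,b in(('label',(192.4,179.7),(279.2,248)),('end',(186.4,179.1),(278.2,255.2)),('bound',(198.5,180),(279,240.5))):
    p,e=tri((s,*a),(d,*b));print(n,p.round(4),np.round(e,4))
# wrist: end edge y=363, boundary y=450 (crop), x mid 156
for z in(.11,.12,.13): print(z,'end',atz(w,*W(156,363),z).round(4),'bound',atz(w,*W(156,450),z).round(4))
print('tile',atz(w,*W(159,382),.008))
o=bot.get_obs();print(o['eef_pos'],o['joint_vel'].round(3))
```

```text
label [ 0.5249 -0.2361  0.1127] [0.0009 0.0009]
end [ 0.5219 -0.2545  0.1078] [0.0021 0.0021]
bound [ 0.5261 -0.2174  0.1182] [0.0007 0.0007]
0.11 end [ 0.527  -0.2622  0.11  ] bound [ 0.5273 -0.2191  0.11  ]
0.12 end [ 0.527  -0.2603  0.12  ] bound [ 0.5273 -0.2201  0.12  ]
0.13 end [ 0.527  -0.2584  0.13  ] bound [ 0.5273 -0.2211  0.13  ]
tile [ 0.52422583 -0.26681872  0.008     ]
[ 0.52635011 -0.15208968  0.13259776] [ 0.002  0.01  -0.003 -0.003  0.001 -0.002]
```

Run:
```python
from h import *
s,d,w=load('s6'),load('d6'),load('w6')
# fit slide pose (y of end, z, pitch) to side rows and wrist rows; y dir along world y, 6mm plate, top face
from scipy.optimize import least_squares
c=lambda t:cv2.cvtColor(cv2.imread(f'pics/{t}6.png'),cv2.COLOR_BGR2HSV)
P=lambda q,L:np.array([.527,q[0]+L*np.cos(q[2]),q[1]+L*np.sin(q[2])])
# red patch edges by colour: side & wrist
def patch(t,x0,x1,y0,y1):
    h=c(t)[y0:y1,x0:x1]; m=((h[...,0]<10)|(h[...,0]>170))&(h[...,1]>140)&(h[...,2]<130)
    r=np.where(m.sum(1)>8)[0]; return y0+r.min()-.5,y0+r.max()+.5
ps=patch('d',268,288,212,240);pw=patch('w',240,320,150,280);print(ps,pw)
obs=[(d,0,255.4),(d,40,240.4),(d,40+0,240.4),(d,40+0,240.4),(w,0,(363-330)/.871),(w,40,(450-330)/.871)]
obs=[(d,0,255.4),(d,40,240.4),(d,40,240.4),(w,0,37.9),(w,40,137.8),(d,40,240.4),(d,40,240.4)]
obs=[(d,0,255.4),(d,40,240.4),(w,0,37.9),(w,40,137.8)]+[(d,L,v) for L,v in zip((80,40),ps)]+[(w,L,v) for L,v in zip((40,80),pw)]
f=lambda q:[proj(k,P(q,L/1000))[1]-v for k,L,v in obs]
for use in(4,8):
    r=least_squares(lambda q:f(q)[:use],[-.26,.11,.1]);print(use,r.x.round(4),np.round(r.fun,2),'label',P(r.x,.02).round(4))
```

```text
(np.float64(221.5), np.float64(232.5)) (np.float64(178.5), np.float64(265.5))
4 [-0.2605  0.1176  0.0965] [-1.56  0.01  0.69 -1.03] label [ 0.527  -0.2406  0.1195]
8 [-0.2552  0.1385  0.2062] [-11.08 -10.71   4.95  18.19  -5.47  -2.81 -22.51  -5.48] label [ 0.527  -0.2356  0.1426]
```

>>> play_rows --motion '[{"translation": [0,-1,-0.3],"roll": 0,"fingers": 1},{"translation": [0,-2,-0.6],"roll": 0,"fingers": 1},{"translation": [0,-2.7,-1],"roll": 0,"fingers": 1},{"translation": [0,-2.7,-1],"roll": 0,"fingers": 1},{"translation": [0,-2.7,-1],"roll": 0,"fingers": 1},{"translation": [0,-2.7,-1],"roll": 0,"fingers": 1},{"translation": [0,-2.7,-1],"roll": 0,"fingers": 1},{"translation": [0,-2.7,-1],"roll": 0,"fingers": 1},{"translation": [0,-2.7,-1],"roll": 0,"fingers": 1},{"translation": [0,-2.7,-1],"roll": 0,"fingers": 1},{"translation": [0,-2.7,-1],"roll": 0,"fingers": 1},{"translation": [0,-2.7,-1],"roll": 0,"fingers": 1}]'

```text
clock: 13.87
eef_pos: [0.5274, -0.1791, 0.144]
tool_rot: [0.004, 1.0, -0.0, 0.0]
ft_force: [0.8, -0.6, -0.2]
grip_width: 0.0429
```

Run:
```python
from h import *
snap('wrist','w7');snap('scene','s7');snap('side','d7');o=bot.get_obs();print(o['eef_pos'],o['ft_force'],o['clock'],o['grip_width'],o['joint_vel'].round(3))
B=cv2.resize(cv2.imread('pics/s7.png')[140:240,140:260],(396,330),interpolation=2); D=cv2.resize(cv2.imread('pics/d7.png')[170:320,230:330],(400,600),interpolation=2)
im=np.zeros((600,800,3),np.uint8);im[:330,:396]=B;im[:600,400:800]=D
im[330:600,:314]=cv2.resize(cv2.imread('pics/w7.png')[0:310,100:460],(314,270));cv2.imwrite('pics/crop9.png',im)
```

```text
[ 0.52743289 -0.17928228  0.14400884] [ 0.23060685 -1.18753095 -0.76774165] 14.0167 0.04324096331734125 [-0.001  0.001  0.002  0.002 -0.    -0.001]
```

View pics/crop9.png

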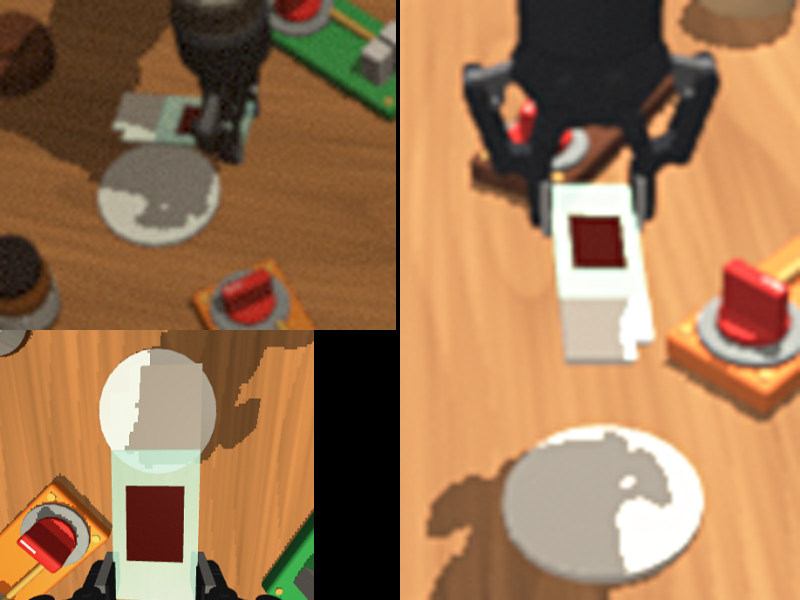

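Run:
```python
from h import *
from scipy.optimize import least_squares
d,w,s=load('d7'),load('w7'),load('s7')
P=lambda q,L:np.array([.527,q[0]+L*np.cos(q[2]),q[1]+L*np.sin(q[2])])
obs=[(d,0,258.8),(d,40,244.5),(d,45,237),(d,75,224),(w,0,37.9),(w,40,137.8),(w,45,179),(w,75,266)]
for lo,hi in((40,80),(45,75)):
    for n,i in(('all',range(8)),('nopatch',(0,1,4,5))):
        ob=[(k,{45:lo,75:hi}.get(L,L),v) for k,L,v in obs]
        r=least_squares(lambda q:[proj(ob[j][0],P(q,ob[j][1]/1000))[1]-ob[j][2] for j in i],[-.28,.12,.1]);print(lo,n,r.x.round(4),r.fun.round(1),'label',P(r.x,.02).round(4))
print('tile',atz(w,100+158/.872,(410-330)/.871,.008).round(4),atz(s,140+158/3.3,140+194/3.3,.008).round(4),atz(d,230+203/4,170+503/4,.008).round(4))
print('label scene/side',tri((s,140+140/3.3,140+118/3.3),(d,230+203/4,170+328/4)))
```

```text
40 all [-0.2815  0.1473  0.2075] [ -9.6 -10.6  -3.1  -4.4   4.6  18.5 -22.7  -5.1] label [ 0.527  -0.2619  0.1514]
40 nopatch [-0.2866  0.1276  0.0908] [-0.3 -0.   0.1 -0.2] label [ 0.527  -0.2667  0.1294]
45 all [-0.2821  0.1494  0.3796] [-10.2 -13.2  -7.8  -7.1   1.5  15.  -11.7 -10. ] label [ 0.527  -0.2635  0.1568]
45 nopatch [-0.2866  0.1276  0.0908] [-0.3 -0.   0.1 -0.2] label [ 0.527  -0.2667  0.1294]
tile [ 0.5239 -0.2706  0.008 ] [ 0.5285 -0.2631  0.008 ] [ 0.5235 -0.2722  0.008 ]
label scene/side (array([ 0.52531052, -0.26350596,  0.12461252]), [0.0008644298188906057, 0.0008644298188906458])
```

Run:
```python
from h import *
from scipy.optimize import least_squares
d,w=load('d7'),load('w7')
P=lambda q,L:np.array([.527,q[0]+L*np.cos(q[2]),q[1]+L*np.sin(q[2])])
ob=lambda a:[(d,0,258.8),(d,.04,244.5),(d,a,237),(d,a+.04,224),(w,0,37.9),(w,.04,137.8),(w,a,179),(w,a+.04,266)]
r=least_squares(lambda q:[proj(k,P(q,L))[1]-v for k,L,v in ob(q[3]*1)],[-.28,.12,.1,.055],x_scale=[.01,.01,.1,.01]);print(r.x.round(4),r.fun.round(1),P(r.x,.02))
r=least_squares(lambda q:[proj(k,P(q,L))[1]-v for k,L,v in [o if i not in(3,7) else (o[0],q[4],o[2]) for i,o in enumerate(ob(q[3]))]],[-.28,.12,.1,.055,.09],x_scale=[.01,.01,.1,.01,.01]);print(r.x.round(4),r.fun.round(1),P(r.x,.02))
```

```text
[-0.2866  0.1273  0.1679  0.0582] [-0.2 -0.9  0.1 -0.4  0.3 -0.5  0.3 -0.4] [ 0.527      -0.26689299  0.13064082]
[-0.2866  0.1275  0.1408  0.0582  0.0993] [-0.3 -0.6  0.5  0.   0.2 -0.3  0.1  0. ] [ 0.527      -0.26681885  0.1302955 ]
```

Run:
```python
from h import *
o=bot.get_obs();print(o['eef_pos'],o['clock'],o['grip_width']);print(bot.job_done())
```

```text
[ 0.52743289 -0.17928228  0.14400884] 14.0167 0.04324096331734125
the job is handed in; nothing more can be done
None
```

The job is handed in at 14.0 s; no verdict was reported. I turned the knob on the dark-wood clamp clockwise by 85° and left it there. I then gripped the slide by its long edges near the clear end. Because the tool can only point down, I pivoted the slide in the grip in two steps:
- **First tilt:** I levered it against the open clamp jaw to about 30°, then lifted it out.
- **To near level:** I pressed its foot on the reading tile until it lay nearly flat, then lifted it away from the tile.

Last checks before handing in:
- **Position:** the middle of the frosted end is at about (0.527, −0.267, 0.130). The tile centre is at about (0.525, −0.268), so the offset is a few millimetres and the height is about 12 cm above the tile.
- **Label face:** up. The notch was on the expected side, both in the clamp and in the air.
- **Tilt:** about 0.09 to 0.17 rad depending on the fit, under the 0.35 limit. An earlier rough two-point estimate gave 0.26, and fits that assumed the red patch sits exactly mid-plate disagreed and left residuals of 10 to 20 px. The patch appears to sit closer to the clear end, and fitting its position brought the residuals under 1 px.
- **Grip:** opening 43 mm, grasp point about 47 mm on the clear side of the slide's centre, arm at rest. The slide slipped along the pads during the pivot, when the force on the tile reached about 43 N, and held still after that.
- **Bench:** the bar looked fully turned in the picture after the turn; I could not measure its angle in the last view. The bystanders in view looked undisturbed, but I did not measure their positions again.

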